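# Check the casters of a lamp stand's upturned foot and bin those that bind

### The arm

A 6-joint arm with a two-finger parallel gripper is mounted at the origin on a cart in front of the work surface, level with it; the furniture and walls round the work are solid. World frame = base frame: x ahead of the robot, y to its left, z up, the work surface at z = 0. Lengths are in mm, angles in rad, forces in N, time in s.
With the tool pointing down it reaches from about 350 to 775 mm from the base axis. Payload 7.3 kg.
Tool frame: the origin (TCP) lies at the very end of the fingers, on their centre line; the grasp point (between the pads) lies 19 mm behind it; z points along the fingers, y is the line along which they close (so a half turn about z gives the same grasp; the last joint's range is limited). The gripper opens to 92 mm and grips with 3 to 60 N. Pads are 19 mm wide; open, the fingers measure 130 mm over their backs; the gripper's body (75 mm by 190 mm) begins 47 mm behind the grasp point.
Start: joints at [-1.272, 0.342, 1.524, -0, 1.275, -0.146], TCP at [225.92, -473.925, 226.741] pointing down, gripper open.
Joint ranges: [-2.53, 2.53], [-0.77, 2.02], [0.04, 2.7], [-1, 4.14], [0.28, 2.66], [-3.11, 3.11]. Speed limits (rad/s): [2.57, 2.57, 3.14, 3.14, 3.14, 3.14].

### API

Orientations are given as [roll, pitch, yaw] about the fixed x, y, z axes, in that order (R = Rz(yaw) Ry(pitch) Rx(roll)).
In Python, from plant import bot gives the robot as it stands.
- The arm moves only by the tool send_rows, never from a script. Its argument "rows" is a list of rows, each an object of numbers: "x", "y", "z": the shift along the tool's x, y, z in units of 0.2 m (1.0 is 0.2 m); "ax", "ay", "az": the turn, a rotation vector about the tool's x, y, z in units of 60 degrees (1.0 is 60 degrees); "jaw": the opening, from -1 (shut) to 1 (fully open), so that 0 is half open. In form: [{"x": .., "y": .., "z": .., "ax": .., "ay": .., "az": .., "jaw": ..}, ...]. A call has exactly 10 rows; each row is the pose to reach, as a shift and turn from the pose commanded when the call began, along the tool's axes at that moment; what a row does not reach only later rows make up. A row lasts 1/8 s, in which the tool goes at most 62.5 mm and 10.7 degrees, less where a joint would pass 70% of its speed; a pose out of reach is approached as far as the arm can. A call with a number of a shift or a turn outside -1 to 1 is refused whole. A call with a gripper value outside its range is refused whole. The fingers move at their own pace and stop on an object; the grip force is fixed at half the most. Time passes only in rows, so rows that repeat a pose let the fingers close, or fill a call up. It gives the time, the measured TCP pose, the force, the opening and the grip force at its end, in the units of the state.
- bot.get_obs(): the state, without advancing time (a new reading comes with each control period).
- bot.capture(name): name is "side" or "top"; returns (picture, depth): 400x640x3 uint8, red, green, blue; 400x640 float32, mm along the optical axis (not along the pixel's ray), 0 where there is no reading.
- bot.camera_model(name): a dict with "vertical_fov" (degrees; the focal length in pixels is half the picture's height over the tangent of half this angle, whatever the lens; pixels are square), "cx", "cy" (the principal point, pixels), "R" (3x3) and "t" (3): a world point X has camera coordinates R X + t. Camera axes: x right, y down, z forward; pixel columns grow to the right and rows downward; lengths in mm; the calibration is good to about 2 mm. A picture is of the moment at which its call begins. camera_model takes no time and is no camera call.
- bot.close_job(): hands the job in; it is judged then, once.
The state is a dict: "time": time; "joint_positions": joint angles; "dq": joint speeds; "tau": joint torques, N m; "tool_pos": TCP position; "tcp_rot": TCP orientation; "contact_force": force on the tool from outside, world axes, zero at the start; "moment": the same for the moment, N m; "grip_width": finger opening in mm; "finger_force": force on a finger pad.
Only numpy, scipy, OpenCV 4.12 (cv2) and the standard library are available. Lean on these libraries where they do the work, as an engineer would, in place of code of your own. Each camera call takes 0.05 s, during which the arm holds its last target. There are 200 camera calls.

### The job

The lamp stand no longer rolls well, so its foot lies upturned on the desk. First give the wheel of every caster a good spin where it sits, to see how it runs; then pull out each caster whose wheel binds instead of running on and lay it down inside the steel dish. Leave the casters that run freely seated upright in their sockets, and do not shove the things standing about.

Things in the scene. Friction and masses are not known exactly. Their poses are not given: they have to be found in the camera images.
- foot: The fixed, upturned aluminium foot of a lamp stand: hub (68 mm wide, 40 mm high) on the desk, five legs like a star, a caster socket in each leg end. Origin: centre of the hub's underside. The sockets stand on a circle of 105 mm radius round it, at 0, 72, 144, 216 and 288 degrees from its x axis; their flat top faces (34 mm wide) are 50 mm above the origin, the bores 12.6 mm wide and 31 mm deep.
- dish: Fixed open rectangular steel dish, 120 x 190 mm (x, y) and 52 mm high, walls 3 mm, rim bead 6 mm thick; it stands in the flat white instrument tray (rim 16 mm high). Origin: centre of its underside; z up.
- caster_1: Caster upside down in a leg's socket, all five alike; swivels freely about its upright stem, lifts straight out; heavier on the wheel's side (+x). Origin on the stem axis at the shoulder that rests on the socket face, z up along the stem axis (towards the wheel). Stem below: 11 mm thick, 29 mm long. Steel fork, 30 mm wide over its legs (y), legs 18 mm broad (x), up to 47 mm above the origin; wheel centre at x +11, z +38 mm.
- wheel_1_center (a point): Centre of the wheel of caster_1, 50 mm in diameter and 20 mm wide, grey with a black grooved rubber tread. Axle along the caster's y; the top of the wheel is 25 mm above this point, its upper 16 mm stand free of the fork.
- wheel_1 (a joint): Turn of wheel 1 on its axle, rad, 0 at the start, either way, counted on past a full turn; positive: the top goes to the caster's +x. Brushing a fingertip along the top of the tread spins it. A sound wheel runs on by itself for a second or more; one that binds turns about half a radian either way and jams.
- caster_2: As caster_1: another of the five like casters, with the same frame and sizes (fork 30 mm wide along y, wheel centre at x +11 mm, z +38 mm, stem 29 mm long below the origin). Weighs 0.17 to 0.29 kg.
- wheel_2_center (a point): Centre of the wheel of caster_2, 50 mm in diameter and 20 mm wide, grey with a black grooved rubber tread. Axle along the caster's y; the top of the wheel is 25 mm above this point, its upper 16 mm stand free of the fork.
- wheel_2 (a joint): Turn of wheel 2 on its axle, rad, 0 at the start, either way, counted on past a full turn; positive: the top goes to the caster's +x. Brushing a fingertip along the top of the tread spins it. A sound wheel runs on by itself for a second or more; one that binds turns about half a radian either way and jams.
- caster_3: As caster_1: another of the five like casters, with the same frame and sizes (fork 30 mm wide along y, wheel centre at x +11 mm, z +38 mm, stem 29 mm long below the origin). Weighs 0.17 to 0.29 kg.
- wheel_3_center (a point): Centre of the wheel of caster_3, 50 mm in diameter and 20 mm wide, grey with a black grooved rubber tread. Axle along the caster's y; the top of the wheel is 25 mm above this point, its upper 16 mm stand free of the fork.
- wheel_3 (a joint): Turn of wheel 3 on its axle, rad, 0 at the start, either way, counted on past a full turn; positive: the top goes to the caster's +x. Brushing a fingertip along the top of the tread spins it. A sound wheel runs on by itself for a second or more; one that binds turns about half a radian either way and jams.
- caster_4: As caster_1: another of the five like casters, with the same frame and sizes (fork 30 mm wide along y, wheel centre at x +11 mm, z +38 mm, stem 29 mm long below the origin). Weighs 0.17 to 0.29 kg.
- wheel_4_center (a point): Centre of the wheel of caster_4, 50 mm in diameter and 20 mm wide, grey with a black grooved rubber tread. Axle along the caster's y; the top of the wheel is 25 mm above this point, its upper 16 mm stand free of the fork.
- wheel_4 (a joint): Turn of wheel 4 on its axle, rad, 0 at the start, either way, counted on past a full turn; positive: the top goes to the caster's +x. Brushing a fingertip along the top of the tread spins it. A sound wheel runs on by itself for a second or more; one that binds turns about half a radian either way and jams.
- caster_5: As caster_1: another of the five like casters, with the same frame and sizes (fork 30 mm wide along y, wheel centre at x +11 mm, z +38 mm, stem 29 mm long below the origin). Weighs 0.17 to 0.29 kg.
- wheel_5_center (a point): Centre of the wheel of caster_5, 50 mm in diameter and 20 mm wide, grey with a black grooved rubber tread. Axle along the caster's y; the top of the wheel is 25 mm above this point, its upper 16 mm stand free of the fork.
- wheel_5 (a joint): Turn of wheel 5 on its axle, rad, 0 at the start, either way, counted on past a full turn; positive: the top goes to the caster's +x. Brushing a fingertip along the top of the tread spins it. A sound wheel runs on by itself for a second or more; one that binds turns about half a radian either way and jams.
- eye_drops: Bystander: small upright bottle, 22 mm thick, 58 mm high, between two legs of the foot. Origin: centre of its underside.
- binder_clip: Bystander: black binder clip standing on its flat back, wire handle up, 16 x 25 mm, 35 mm high, between two legs of the foot. Origin: centre of its underside.
- green_tape: Bystander: roll of green tape lying flat, 44 mm across, 18 mm high, between two legs of the foot. Origin: centre of its underside.

How it is judged (in metres and radians):
On the way:
1. every wheel has been turned (by over 0.1 rad) with all five casters still seated (z of caster_1 in the frame of foot between 0.047 and 0.054 m and horizontal distance between caster_1 and foot between 0.099 and 0.111 m and angle between each of caster_1, caster_2, caster_3, caster_4, caster_5's own z axis and vertical below 0.1 rad and (value of joint wheel_1 above 0.1 rad or value of joint wheel_1 below -0.1 rad) and z of caster_2 in the frame of foot between 0.047 and 0.054 m and horizontal distance between caster_2 and foot between 0.099 and 0.111 m and (value of joint wheel_2 above 0.1 rad or value of joint wheel_2 below -0.1 rad) and z of caster_3 in the frame of foot between 0.047 and 0.054 m and horizontal distance between caster_3 and foot between 0.099 and 0.111 m and (value of joint wheel_3 above 0.1 rad or value of joint wheel_3 below -0.1 rad) and z of caster_4 in the frame of foot between 0.047 and 0.054 m and horizontal distance between caster_4 and foot between 0.099 and 0.111 m and (value of joint wheel_4 above 0.1 rad or value of joint wheel_4 below -0.1 rad) and z of caster_5 in the frame of foot between 0.047 and 0.054 m and horizontal distance between caster_5 and foot between 0.099 and 0.111 m and (value of joint wheel_5 above 0.1 rad or value of joint wheel_5 below -0.1 rad)), for 0.2 s.
At the end, for the whole second after the job is handed in: The two casters that bind lie at rest inside the dish's outline, origin and wheel centre below 75 mm over its underside; the sound ones sit in sockets (shoulder within 3 mm of the face, upright within 0.1 rad), their wheels having run over 2 rad from the start ((((value of joint wheel_1 above 2 rad or value of joint wheel_1 below -2 rad) and z of caster_1 in the frame of foot between 0.047 and 0.054 m and horizontal distance between caster_1 and foot between 0.099 and 0.111 m and angle between caster_1's own z axis and vertical below 0.1 rad and x of caster_2 in the frame of dish between -0.06 and 0.06 m and y of caster_2 in the frame of dish between -0.095 and 0.095 m and z of each of caster_2, wheel_2_center in the frame of dish below 0.075 m and x of wheel_2_center in the frame of dish between -0.06 and 0.06 m and y of wheel_2_center in the frame of dish between -0.095 and 0.095 m and linear speed of caster_2 below 0.05 m/s) or ((value of joint wheel_2 above 2 rad or value of joint wheel_2 below -2 rad) and z of caster_2 in the frame of foot between 0.047 and 0.054 m and horizontal distance between caster_2 and foot between 0.099 and 0.111 m and angle between caster_2's own z axis and vertical below 0.1 rad and x of caster_1 in the frame of dish between -0.06 and 0.06 m and y of caster_1 in the frame of dish between -0.095 and 0.095 m and z of each of caster_1, wheel_1_center in the frame of dish below 0.075 m and x of wheel_1_center in the frame of dish between -0.06 and 0.06 m and y of wheel_1_center in the frame of dish between -0.095 and 0.095 m and linear speed of caster_1 below 0.05 m/s)) and (((value of joint wheel_3 above 2 rad or value of joint wheel_3 below -2 rad) and z of caster_3 in the frame of foot between 0.047 and 0.054 m and horizontal distance between caster_3 and foot between 0.099 and 0.111 m and angle between caster_3's own z axis and vertical below 0.1 rad and x of caster_4 in the frame of dish between -0.06 and 0.06 m and y of caster_4 in the frame of dish between -0.095 and 0.095 m and z of each of caster_4, wheel_4_center in the frame of dish below 0.075 m and x of wheel_4_center in the frame of dish between -0.06 and 0.06 m and y of wheel_4_center in the frame of dish between -0.095 and 0.095 m and linear speed of caster_4 below 0.05 m/s) or ((value of joint wheel_4 above 2 rad or value of joint wheel_4 below -2 rad) and z of caster_4 in the frame of foot between 0.047 and 0.054 m and horizontal distance between caster_4 and foot between 0.099 and 0.111 m and angle between caster_4's own z axis and vertical below 0.1 rad and x of caster_3 in the frame of dish between -0.06 and 0.06 m and y of caster_3 in the frame of dish between -0.095 and 0.095 m and z of each of caster_3, wheel_3_center in the frame of dish below 0.075 m and x of wheel_3_center in the frame of dish between -0.06 and 0.06 m and y of wheel_3_center in the frame of dish between -0.095 and 0.095 m and linear speed of caster_3 below 0.05 m/s)) and (value of joint wheel_5 above 2 rad or value of joint wheel_5 below -2 rad) and z of caster_5 in the frame of foot between 0.047 and 0.054 m and horizontal distance between caster_5 and foot between 0.099 and 0.111 m and angle between caster_5's own z axis and vertical below 0.1 rad); the robot touches nothing.
It fails at once if the eye drops was shoved by over 25 mm (distance of eye_drops from where it was at the start of the episode above 0.025 m).
It fails at once if the binder clip was shoved by over 25 mm (distance of binder_clip from where it was at the start of the episode above 0.025 m).
It fails at once if the green tape was shoved by over 25 mm (distance of green_tape from where it was at the start of the episode above 0.025 m).
It also fails if it takes over 72 s, if anything falls off the work surface, if the arm or the gripper's body presses on something with over 40 N, if the wrist force passes 120 N, or if a joint passes its speed limit or range.

## Working session

There is one attempt and no reset: what is moved stays moved. The work goes in short steps, Python scripts to look and compute and a tool call to move; the robot and the scene stay as the last step left them, time stands still between calls to the robot, and variables do not carry over. Pictures are saved under pics/ and viewed, at most 10 in all, crops included, and the job is handed in when it is done.

Besides the shell and the picture viewer there is one more tool, called as name(argument=value, ...) on one line, values as JSON. send_rows: Moves the arm, as the interface text tells. Its arguments: {"type":"object","properties":{"rows":{"type":"array","items":{"type":"object","properties":{"x":{"type":"number","minimum":-1,"maximum":1},"y":{"type":"number","minimum":-1,"maximum":1},"z":{"type":"number","minimum":-1,"maximum":1},"ax":{"type":"number","minimum":-1,"maximum":1},"ay":{"type":"number","minimum":-1,"maximum":1},"az":{"type":"number","minimum":-1,"maximum":1},"jaw":{"type":"number"}}}}},"required":["rows"]}

```bash
mkdir -p pics; ls
cat > h.py <<'E'
import numpy as np, cv2
from plant import bot
def cam(n):
    im,d=bot.capture(n); m=bot.camera_model(n)
    return im,d,m
def cloud(d,m):
    f=200/np.tan(np.radians(m['vertical_fov'])/2)
    v,u=np.indices(d.shape)
    P=np.stack([(u-m['cx'])/f*d,(v-m['cy'])/f*d,d],-1)
    return (P-np.array(m['t']))@np.array(m['R'])
def save(n,im): cv2.imwrite('pics/'+n+'.png',im[...,::-1])
E
python3 - <<'E'
from h import *
for n in('top','side'):
    im,d,m=cam(n); save(n+'0',im); np.save(n+'0.npy',cloud(d,m)*(d>0)[...,None]); print(n,m)
print(bot.get_obs())
E
```

```text
pics
top {'vertical_fov': 55.652596800651715, 'cx': 316.76605235933226, 'cy': 198.68763865557037, 'R': array([[ 0.00729886, -0.99984539,  0.01599758],
       [-0.99176745, -0.00928333, -0.12771507],
       [ 0.12784384, -0.01493371, -0.99168187]]), 't': array([140.30771588, 522.77246163, 971.94609459])}
side {'vertical_fov': 51.697016337489686, 'cx': 323.09095675132926, 'cy': 200.44737781289933, 'R': array([[-0.97877653, -0.20482445,  0.00659194],
       [-0.10144664,  0.45632361, -0.88401207],
       [ 0.17805923, -0.865919  , -0.46741759]]), 't': array([ 533.51700601,   71.61502146, 1036.27573096])}
{'time': 0.1, 'joint_positions': array([-1.27202102e+00,  3.42672823e-01,  1.52494540e+00, -5.98207816e-06,
        1.27539498e+00, -1.46019972e-01]), 'dq': array([-0.00278162, -0.00249071, -0.00228691,  0.00090673,  0.00025745,
        0.00133701]), 'tau': array([ 1.02245183e-03, -4.32006097e+01, -2.44694120e+01,  7.19212135e-02,
        5.26149804e-02, -6.17458477e-05]), 'tool_pos': array([ 225.79128485, -473.55200385,  226.09585068]), 'tcp_rot': array([-3.14018639e+00, -2.01032280e-04,  4.44796888e-01]), 'contact_force': array([-0.46318802,  0.05877139,  0.57959283]), 'moment': array([ 0.00278298, -0.0227143 , -0.00680718]), 'finger_force': 0.0, 'grip_width': 91.6961912777575}
```

View pics/top0.png

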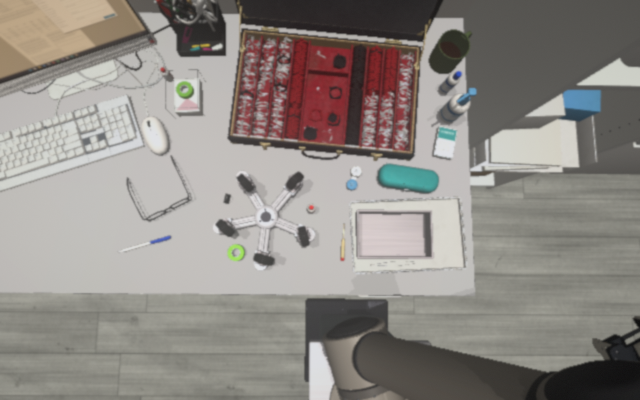

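View pics/side0.png

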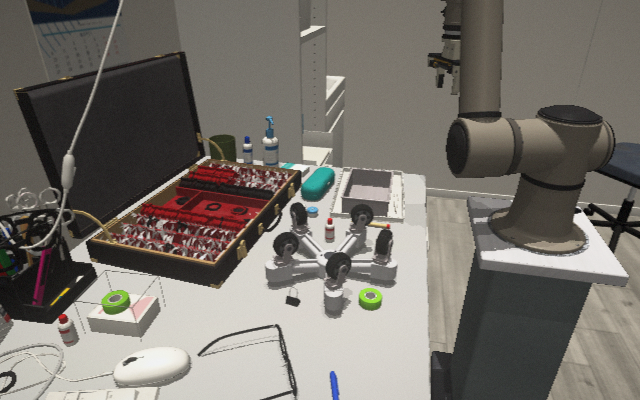

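The top view shows the foot's hub at about (266,217), its wheels at (245,183), (294,182), (306,236), (263,259) and (225,228), and the dish at about (394,235). The eye drops are at (311,209), the clip at (227,198) and the tape at (236,253).

Run:
```python
from h import *
T=np.load('top0.npy'); S=np.load('side0.npy')
print(T[217,266],T[235,394])
c0=T[217,266][:2]
I=cv2.imread('pics/top0.png'); 
A=np.vstack([T.reshape(-1,3),S.reshape(-1,3)])
src=np.r_[np.zeros(T.size//3),np.ones(S.size//3)]
k=(np.hypot(*(A[:,:2]-c0).T)<165)&(A[:,2]<125)
A=A[k];src=src[k]
# foot fit: points z 44..52 => socket faces ; wheels z>65
tp=A[(A[:,2]>65)]; sp=src[A[:,2]>65]
px=[(183,245),(182,294),(236,306),(259,263),(228,225)]
for v,u in px:
    c=T[v,u][:2]
    for s in(0,1):
        q=tp[(np.hypot(*(tp[:,:2]-c).T)<50)&(sp==s)]
        q1=q[q[:,2]>95]
        m=q1[:,:2].mean(0); e,V=np.linalg.eigh(np.cov((q1[:,:2]).T))
        print(s,len(q),len(q1),m.round(1),'ztop',np.percentile(q[:,2],98).round(1),'dir',np.degrees(np.arctan2(V[1,1],V[0,1])).round(0),np.sqrt(e).round(1),'all',q[:,:2].mean(0).round(1))
# legs/hub
for s in (0,1):
  h=A[(src==s)&(A[:,2]>36)&(A[:,2]<56)]
  cc,r=cv2.minEnclosingCircle(h[:,:2].astype(np.float32)); print('circ',s,cc,r,len(h))
# dish rim
D=T.reshape(-1,3); D=D[(abs(D[:,0]-T[235,394][0])<130)&(abs(D[:,1]-T[235,394][1])<150)]
r=D[(D[:,2]>44)&(D[:,2]<60)]; print('dish',cv2.minAreaRect(r[:,:2].astype(np.float32)),len(r))
r=D[(D[:,2]>10)&(D[:,2]<22)]; print('tray',cv2.minAreaRect(r[:,:2].astype(np.float32)))
# ortho crop: top view rectified at 3 px/mm? 
u0=(200,160,330,280); c=cv2.resize(I[160:280,200:330],None,fx=6,fy=5,interpolation=cv2.INTER_CUBIC)
J=cv2.imread('pics/side0.png'); c2=cv2.resize(J[195:315,255:405],(780,600),interpolation=cv2.INTER_CUBIC)
cv2.imwrite('pics/t_crop.png',cv2.resize(I[160:280,200:330],(650,600),interpolation=cv2.INTER_CUBIC)); cv2.imwrite('pics/s_crop.png',c2)
```

```text
[471.29880654 276.9921216   38.81816312] [428.28087825 -65.1331493    4.19194385]
0 194 166 [551.4 324.7] ztop 114.7 dir -139.0 [ 6.6 12.8] all [551. 324.]
1 520 248 [551.3 331.7] ztop 112.4 dir -146.0 [ 5.3 12.1] all [549.5 333.9]
0 219 168 [559.  202.7] ztop 114.9 dir 134.0 [ 6.6 12.7] all [557.7 202.1]
1 327 159 [556.  210.1] ztop 112.3 dir 150.0 [ 5.6 11. ] all [556.3 212.7]
0 197 167 [421.7 178.5] ztop 114.5 dir -165.0 [ 6.3 13.1] all [421.6 178.7]
1 424 196 [420.5 183.4] ztop 112.4 dir -169.0 [ 5.5 12.2] all [419.9 186.3]
0 213 178 [365.4 274.8] ztop 114.9 dir 75.0 [ 6.8 12.8] all [365.5 273.9]
1 391 197 [364.1 284. ] ztop 112.8 dir 63.0 [ 6. 11.] all [363.5 286.6]
0 223 179 [440.  370.7] ztop 115.4 dir 47.0 [ 6.8 12.7] all [440.  369.2]
1 569 285 [439.2 378.1] ztop 112.7 dir -142.0 [ 5.5 11.9] all [437.6 380.4]
circ 0 (472.7190246582031, 278.4038391113281) 137.60061645507812 1539
circ 1 (471.0127868652344, 279.74554443359375) 137.53211975097656 2000
dish ((462.055419921875, -56.75099182128906), (187.76416015625, 200.715576171875), 0.4331573247909546) 558
tray ((442.4485168457031, -66.38766479492188), (295.4437561035156, 230.12713623046875), 89.94970703125)
```

View pics/t_crop.png

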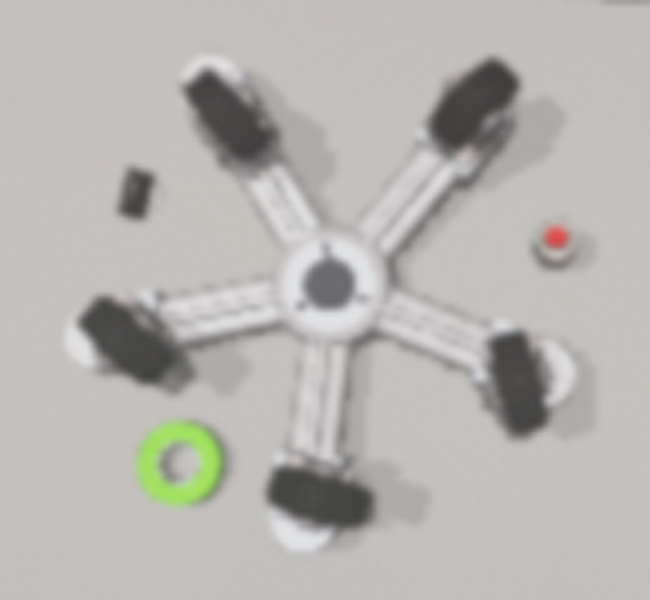

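```bash
cat > fit.py <<'E'
from h import *
from scipy.optimize import minimize
from scipy.spatial import cKDTree
def sock(p):
    a=p[2]+np.radians(72)*np.arange(5); return p[:2]+105*np.c_[np.cos(a),np.sin(a)],a
def fitfoot(A,p0):
    A=A[(A[:,2]>40)&(A[:,2]<53)]
    r=np.hypot(*(A[:,:2]-p0[:2]).T); A=A[(r>85)&(r<135)][:,:2]; t=cKDTree(A)
    g=np.mgrid[-17:18:3,-17:18:3].reshape(2,-1).T; g=g[np.hypot(*g.T)<17]
    def cost(p):
        c,a=sock(p); d=np.sort(np.hypot(*(A[:,None]-c).transpose(2,0,1)),1)[:,0]
        e1=np.minimum(np.maximum(0,d-17),12).mean(); e2=0
        for ci,ai in zip(c,a):
            q=g[g@[np.cos(ai),np.sin(ai)]>4]; e2+=np.minimum(t.query(q+ci)[0],12).mean()/5
        return e1+e2
    best=min((minimize(cost,[p0[0],p0[1],y],method='Nelder-Mead',options=dict(initial_simplex=np.array([[0,0,0],[5,0,0],[0,5,0],[0,0,.1]])+[p0[0],p0[1],y])) for y in np.arange(-.6,.66,.1)),key=lambda r:r.fun)
    return best.x,best.fun
def wheelfit(W,s,free=False):
    # W points z>=98 near wheel; yaw (and stem xy) fit
    def cost(q):
        th=q[0]; c=s+np.array(q[1:3])
        d=W[:,:2]-c; x=d@[np.cos(th),np.sin(th)]-11; y=d@[-np.sin(th),np.cos(th)]; z=W[:,2]-88-q[3]
        a=np.hypot(x,z)-25; b=abs(y)-10
        e=np.minimum(np.maximum(a,b),0)+np.hypot(np.maximum(a,0),np.maximum(b,0))
        return np.minimum(abs(e),6).mean()+.01*(q[1]**2+q[2]**2+q[3]**2)
    R=[minimize(cost,[t,0,0,0],method='Nelder-Mead',options=dict(initial_simplex=np.array([[0,0,0,0],[.15,0,0,0],[0,2,0,0],[0,0,2,0],[0,0,0,2]])+[t,0,0,0])) for t in np.arange(0,6.28,.4)]
    return min(R,key=lambda r:r.fun)
E
python3 - <<'E'
from fit import *
T=np.load('top0.npy').reshape(-1,3); S=np.load('side0.npy').reshape(-1,3)
P={}
for n,A in (('top',T),('side',S),('both',np.vstack([T,S]))):
    p,f=fitfoot(A,[472,278]); print(n,p.round(3),round(f,2)); P[n]=p
    c,a=sock(p)
    for i in range(5):
        W=A[(A[:,2]>80)&(A[:,2]<120)&(np.hypot(*(A[:,:2]-c[i]).T)<45)]
        r=wheelfit(W,c[i]); th=r.x[0]%6.283; st=c[i]+r.x[1:3]
        print(i,c[i].round(1),'yaw',np.degrees(th).round(1),r.x[1:].round(1),round(r.fun,2),'wheel',(st+11*np.array([np.cos(th),np.sin(th)])).round(1),len(W))
D=T[(T[:,0]>330)&(T[:,0]<530)&(T[:,1]<45)&(T[:,1]>-190)]
r=D[(D[:,2]>46)&(D[:,2]<58)]
print(np.histogram(r[:,0],np.arange(330,540,10)),np.histogram(r[:,1],np.arange(-190,50,10)))
E
```

```text
top [464.549 267.983   0.508] 13.34
0 [556.3 319. ] yaw 51.9 [-7.6 -1.6  0.6] 2.13 wheel [555.5 326.1] 192
1 [444.4 371. ] yaw 221.9 [4.2 7.3 0.5] 2.27 wheel [440.3 370.9] 218
2 [360.3 280.6] yaw 266.7 [4.2 5.5 0. ] 1.96 wheel [363.8 275.2] 209
3 [420.3 172.8] yaw 28.8 [-6.8  0.3  0.3] 1.99 wheel [423.1 178.4] 194
4 [541.4 196.5] yaw 337.4 [6.9 6.9 0. ] 3.2 wheel [558.5 199.2] 210
side [469.367 291.986   0.539] 6.12
0 [559.5 345.9] yaw 229.7 [-0.4 -9.8 -0.9] 3.08 wheel [552.  327.7] 419
1 [445.9 394.3] yaw 236.6 [ -0.5 -10.5  -1.3] 3.37 wheel [439.3 374.6] 463
2 [364.8 301.3] yaw 266.4 [ 0.  -2.8 -1. ] 3.52 wheel [364.1 287.6] 312
3 [428.2 195.4] yaw 194.3 [-1.2  3.3 -0.2] 2.92 wheel [416.3 196. ] 331
4 [548.5 222.9] yaw 312.3 [  3.  -11.7  -1.5] 3.18 wheel [558.9 203.1] 266
both [469.071 291.299  -0.718] 7.35
0 [548.2 222.3] yaw 309.6 [  4.4 -10.1  -0.7] 3.03 wheel [559.6 203.7] 467
1 [559.2 345.2] yaw 230.7 [ 0.1 -8.4 -0.3] 2.76 wheel [552.3 328.3] 611
2 [445.7 393.7] yaw 236.4 [ -0.2 -10.3  -0.3] 3.14 wheel [439.4 374.2] 675
3 [364.5 300.7] yaw 264.1 [  0.5 -11.7  -0.5] 3.45 wheel [363.8 278. ] 500
4 [427.9 194.7] yaw 215.0 [ 1.1 -7.  -0.4] 2.79 wheel [419.9 181.4] 525
(array([ 0,  0,  0, 36, 82,  8, 11, 11, 10,  9,  9, 14, 10,  9, 10, 41, 34,
        0,  0,  0]), array([330, 340, 350, 360, 370, 380, 390, 400, 410, 420, 430, 440, 450,
       460, 470, 480, 490, 500, 510, 520, 530])) (array([ 0,  0,  0, 21, 85,  6,  9,  6,  7,  8,  7,  8,  6,  8,  3,  9,  9,
       14, 15, 14, 12, 12, 16]), array([-190, -180, -170, -160, -150, -140, -130, -120, -110, -100,  -90,
        -80,  -70,  -60,  -50,  -40,  -30,  -20,  -10,    0,   10,   20,
         30,   40]))
```

```bash
cat >> fit.py <<'E'
def legfit(A,p0,zlo=12,zhi=47):
    A=A[(A[:,2]>zlo)&(A[:,2]<zhi)]
    def cost(p):
        d=A[:,:2]-p[:2]; r=np.hypot(*d.T); k=(r>40)&(r<82)
        a=(np.arctan2(d[k,1],d[k,0])-p[2]+np.pi/5)%(2*np.pi/5)-np.pi/5
        return np.minimum(abs(r[k]*np.sin(a)),14).mean()
    return min((minimize(cost,[p0[0],p0[1],y],method='Nelder-Mead',options=dict(initial_simplex=np.array([[0,0,0],[5,0,0],[0,5,0],[0,0,.1]])+[p0[0],p0[1],y])) for y in np.arange(-.6,.66,.1)),key=lambda r:r.fun)
E
python3 - <<'E'
from fit import *
T=np.load('top0.npy').reshape(-1,3); S=np.load('side0.npy').reshape(-1,3)
for n,A in (('top',T),('side',S),('both',np.vstack([T,S]))):
    r=legfit(A,[471,277]); print(n,r.x.round(3),round(r.fun,2))
    h=A[(np.hypot(*(A[:,:2]-r.x[:2]).T)<38)&(A[:,2]>33)&(A[:,2]<46)]; print('hub',cv2.minEnclosingCircle(h[:,:2].astype(np.float32)),np.median(h[:,2]))
p=legfit(T,[471,277]).x
c,a=sock(p)
for n,A in (('top',T),('both',np.vstack([T,S]))):
  for i in range(5):
    W=A[(A[:,2]>100)&(A[:,2]<120)&(np.hypot(*(A[:,:2]-c[i]).T)<45)]
    r=wheelfit(W,c[i]); th=r.x[0]%6.283; st=c[i]+r.x[1:3]
    print(i,c[i].round(1),'yaw',np.degrees(th).round(1),r.x[1:].round(1),round(r.fun,2),'wheel',(st+11*np.array([np.cos(th),np.sin(th)])).round(1),len(W),W[:,:2].mean(0).round(1))
# overlay
m=bot.camera_model('top'); f=200/np.tan(np.radians(m['vertical_fov'])/2)
I=cv2.imread('pics/top0.png')[160:280,200:330]; I=cv2.resize(I,(650,600))
def pr(X):
    q=m['R']@np.array(X,float)+m['t']; return ((np.array([q[0],q[1]])/q[2]*f+[m['cx'],m['cy']]-[200,160]+.5)*5).astype(int)
for ci in c:
    cv2.polylines(I,[np.array([pr([ci[0]+17*np.cos(t),ci[1]+17*np.sin(t),50]) for t in np.arange(0,6.3,.3)])],1,(0,0,255),1)
cv2.polylines(I,[np.array([pr([p[0]+34*np.cos(t),p[1]+34*np.sin(t),40]) for t in np.arange(0,6.3,.3)])],1,(255,0,0),1)
cv2.imwrite('pics/ov.png',I)
E
```

```text
top [471.585 276.587  -0.705] 6.94
hub ((471.3174743652344, 276.90313720703125), 37.57783508300781) 40.09610627859266
side [469.871 288.769   0.556] 4.63
hub ((471.183349609375, 288.3345642089844), 37.36180114746094) 39.5236085081113
both [470.12  285.844  -0.694] 6.23
hub ((470.07940673828125, 285.7906188964844), 37.92715835571289) 39.807230468186845
0 [551.6 208.5] yaw 317.5 [1.2 1.2 0.2] 1.11 wheel [560.8 202.3] 147 [559.7 202.5]
1 [561.  331.6] yaw 213.8 [1.4 1.1 0.5] 1.07 wheel [553.3 326.6] 141 [552. 325.]
2 [446.9 378.6] yaw 226.8 [0.8 1.5 0.7] 1.03 wheel [440.2 372.1] 154 [440.  370.7]
3 [366.9 284.6] yaw 255.6 [0.5 1.5 0.1] 1.01 wheel [364.6 275.5] 153 [365.3 274.7]
4 [431.6 179.5] yaw 190.6 [1.2 1.  0.2] 1.01 wheel [421.9 178.4] 148 [421.5 178.4]
0 [551.6 208.5] yaw 317.4 [ 0.3  0.2 -0.4] 1.12 wheel [559.9 201.3] 265 [558.2 205.3]
1 [561.  331.6] yaw 218.8 [ 0.7  0.4 -0.1] 0.99 wheel [553.2 325.1] 321 [551.9 328.3]
2 [446.9 378.6] yaw 227.3 [ 0.5  0.4 -0.1] 0.97 wheel [439.9 371. ] 370 [439.7 374.4]
3 [366.9 284.6] yaw 253.9 [ 0.8  1.  -0.3] 0.99 wheel [364.6 275.1] 305 [364.8 278.6]
4 [431.6 179.5] yaw 195.1 [ 0.3  0.3 -0.2] 0.99 wheel [421.3 176.9] 290 [420.9 180.3]
```

View pics/ov.png

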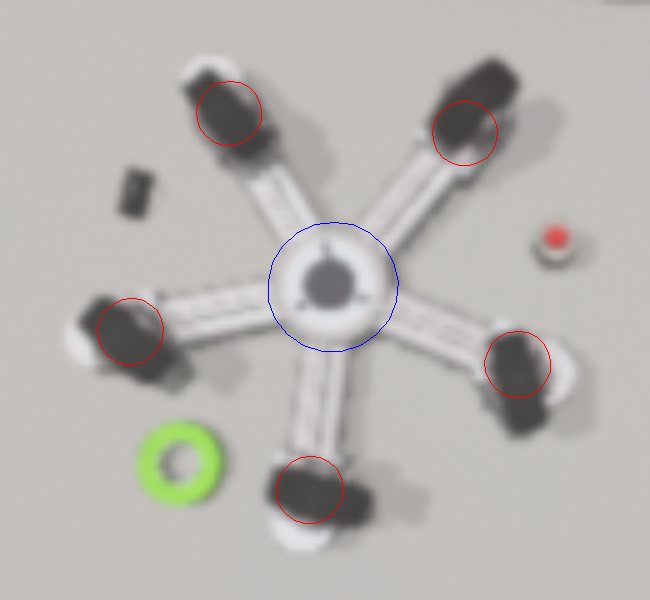

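The overlay shows visible leg ends about 25 crop px outside my fitted sockets, for example at (85,340) and (300,530). I'll check the side crop.

View pics/s_crop.png

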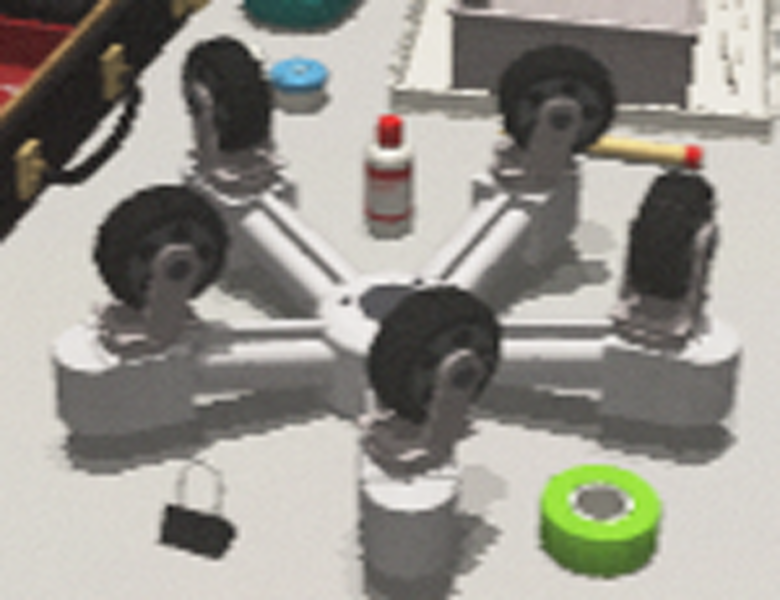

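send_rows(rows=[{"x": 0.25,"y": -0.15,"az": 0.1,"jaw": -1},{"x": 0.5,"y": -0.3,"az": 0.2,"jaw": -1},{"x": 0.75,"y": -0.45,"az": 0.3,"jaw": -1},{"x": 0.96,"y": -0.6,"az": 0.425,"jaw": -1},{"x": 0.96,"y": -0.7,"az": 0.425,"jaw": -1},{"x": 0.96,"y": -0.95,"az": 0.425,"jaw": -1},{"x": 0.96,"y": -1,"az": 0.425,"jaw": -1},{"x": 0.96,"y": -1,"az": 0.425,"jaw": -1},{"x": 0.96,"y": -1,"az": 0.425,"jaw": -1},{"x": 0.96,"y": -1,"az": 0.425,"jaw": -1}])

```text
schema error: expected keys x, y, z, ax, ay, az, jaw
```

send_rows(rows=[{"x": 0.25,"y": -0.15,"z": 0,"ax": 0,"ay": 0,"az": 0.1,"jaw": -1},{"x": 0.5,"y": -0.3,"z": 0,"ax": 0,"ay": 0,"az": 0.2,"jaw": -1},{"x": 0.75,"y": -0.45,"z": 0,"ax": 0,"ay": 0,"az": 0.3,"jaw": -1},{"x": 0.96,"y": -0.6,"z": 0,"ax": 0,"ay": 0,"az": 0.425,"jaw": -1},{"x": 0.96,"y": -0.75,"z": 0,"ax": 0,"ay": 0,"az": 0.425,"jaw": -1},{"x": 0.96,"y": -1,"z": 0,"ax": 0,"ay": 0,"az": 0.425,"jaw": -1},{"x": 0.96,"y": -1,"z": 0,"ax": 0,"ay": 0,"az": 0.425,"jaw": -1},{"x": 0.96,"y": -1,"z": 0,"ax": 0,"ay": 0,"az": 0.425,"jaw": -1},{"x": 0.96,"y": -1,"z": 0,"ax": 0,"ay": 0,"az": 0.425,"jaw": -1},{"x": 0.96,"y": -1,"z": 0,"ax": 0,"ay": 0,"az": 0.425,"jaw": -1}])

```text
time: 1.35
tool_pos: [313.4, -211.4, 226.5]
tcp_rot: [-3.141, 0.0, -0.001]
contact_force: [0.3, -0.4, -0.5]
grip_width: 0.7
finger_force: 0.0
```

send_rows(rows=[{"x": 0.2,"y": -0.25,"z": 0,"ax": 0,"ay": 0,"az": 0,"jaw": -1},{"x": 0.4,"y": -0.5,"z": 0,"ax": 0,"ay": 0,"az": 0,"jaw": -1},{"x": 0.6,"y": -0.75,"z": 0,"ax": 0,"ay": 0,"az": 0,"jaw": -1},{"x": 0.78,"y": -1,"z": 0,"ax": 0,"ay": 0,"az": 0,"jaw": -1},{"x": 0.78,"y": -1,"z": 0,"ax": 0,"ay": 0,"az": 0,"jaw": -1},{"x": 0.78,"y": -1,"z": 0,"ax": 0,"ay": 0,"az": 0,"jaw": -1},{"x": 0.78,"y": -1,"z": 0,"ax": 0,"ay": 0,"az": 0,"jaw": -1},{"x": 0.78,"y": -1,"z": 0,"ax": 0,"ay": 0,"az": 0,"jaw": -1},{"x": 0.78,"y": -1,"z": 0,"ax": 0,"ay": 0,"az": 0,"jaw": -1},{"x": 0.78,"y": -1,"z": 0,"ax": 0,"ay": 0,"az": 0,"jaw": -1}])

```text
time: 2.6
tool_pos: [469.1, -11.2, 226.8]
tcp_rot: [3.141, -0.0, -0.001]
contact_force: [-0.5, -0.5, 0.7]
grip_width: 0.4
finger_force: 0.0
```

send_rows(rows=[{"x": 0,"y": -0.25,"z": 0,"ax": 0,"ay": 0,"az": 0,"jaw": -1},{"x": 0,"y": -0.5,"z": 0.1,"ax": 0,"ay": 0,"az": 0,"jaw": -1},{"x": 0,"y": -0.75,"z": 0.2,"ax": 0,"ay": 0,"az": 0,"jaw": -1},{"x": 0,"y": -1,"z": 0.3,"ax": 0,"ay": 0,"az": 0,"jaw": -1},{"x": 0,"y": -1,"z": 0.4,"ax": 0,"ay": 0,"az": 0,"jaw": -1},{"x": 0,"y": -1,"z": 0.4,"ax": 0,"ay": 0,"az": 0,"jaw": -1},{"x": 0,"y": -1,"z": 0.4,"ax": 0,"ay": 0,"az": 0,"jaw": -1},{"x": 0,"y": -1,"z": 0.4,"ax": 0,"ay": 0,"az": 0,"jaw": -1},{"x": 0,"y": -1,"z": 0.4,"ax": 0,"ay": 0,"az": 0,"jaw": -1},{"x": 0,"y": -1,"z": 0.4,"ax": 0,"ay": 0,"az": 0,"jaw": -1}])

```text
time: 3.85
tool_pos: [469.5, 188.9, 147.1]
tcp_rot: [-3.142, -0.001, -0.001]
contact_force: [-0.1, 0.2, -0.6]
grip_width: 0.4
finger_force: 0.0
```

Run:
```python
from fit import *
im,d,m=cam('side'); C=cloud(d,m); save('s1',im)
f=200/np.tan(np.radians(m['vertical_fov'])/2)
t=bot.get_obs()['tool_pos']; q=m['R']@t+m['t']; u=q[:2]/q[2]*f+[m['cx'],m['cy']]; print('pred px',u)
A=C.reshape(-1,3); k=(d.ravel()>0)&(A[:,2]>130)&(A[:,2]<190)&(np.hypot(A[:,0]-t[0],A[:,1]-t[1])<45)
B=A[k]; print('tip z',np.percentile(B[:,2],1),len(B))
b=B[(B[:,2]<165)]; print('fingers x',np.percentile(b[:,0],[2,50,98]),'y',np.percentile(b[:,1],[2,50,98]))
x,y=map(int,u); cv2.drawMarker(im,(x,y),(255,0,0),0,6); save('s1c',cv2.resize(im[y-50:y+50,x-60:x+60],(600,500)))
# side-only wheel fit
S=np.load('side0.npy').reshape(-1,3); c,a=sock([471.6,276.6,-.705])
for i in range(5):
    W=S[(S[:,2]>100)&(S[:,2]<120)&(np.hypot(*(S[:,:2]-c[i]-[0,8]).T)<42)]
    r=wheelfit(W,c[i]+[0,8]); print(i,np.degrees(r.x[0])%360,r.x[1:].round(1),round(r.fun,2))
```

```text
pred px [339.98075679 191.30743491]
tip z 147.5116822585898 131
fingers x [457.4110183  465.94252431 478.28588213] y [181.42687083 203.09102037 207.75119257]
0 310.5009835842514 [ 0.3 -5.8 -1.2] 1.34
1 224.94409827635292 [-0.3 -6.5 -0.5] 1.31
2 230.79772882701164 [-0.1 -6.6 -0.6] 1.25
3 256.62280305973724 [-0.2 -6.1 -0.7] 1.33
4 198.9917405642694 [-0.6 -6.4 -0.7] 1.23
```

View pics/s1c.png

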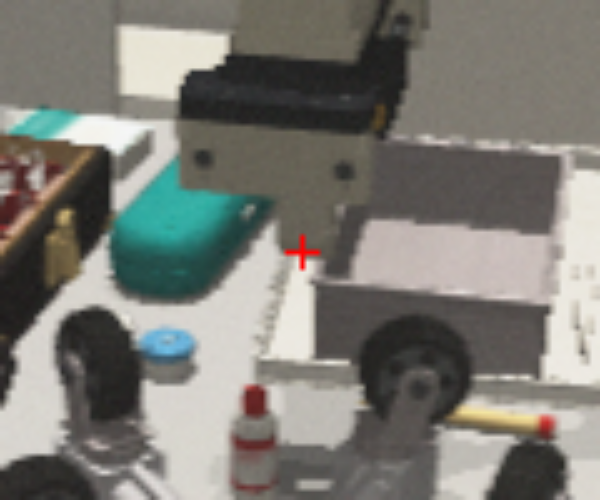

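send_rows(rows=[{"x": -0.045,"y": 0,"z": 0.1,"ax": 0,"ay": 0,"az": 0,"jaw": -1},{"x": -0.045,"y": 0,"z": 0.178,"ax": 0,"ay": 0,"az": 0,"jaw": -1},{"x": -0.045,"y": 0,"z": 0.178,"ax": 0,"ay": 0,"az": 0,"jaw": -1},{"x": -0.045,"y": 0,"z": 0.178,"ax": 0,"ay": 0,"az": 0,"jaw": -1},{"x": -0.045,"y": 0,"z": 0.178,"ax": 0,"ay": 0,"az": 0,"jaw": -1},{"x": -0.045,"y": 0,"z": 0.178,"ax": 0,"ay": 0,"az": 0,"jaw": -1},{"x": -0.045,"y": 0,"z": 0.178,"ax": 0,"ay": 0,"az": 0,"jaw": -1},{"x": -0.32,"y": 0.076,"z": 0.178,"ax": 0,"ay": 0,"az": 0,"jaw": -1},{"x": -0.45,"y": 0.11,"z": 0.178,"ax": 0,"ay": 0,"az": 0,"jaw": -1},{"x": -0.45,"y": 0.11,"z": 0.1,"ax": 0,"ay": 0,"az": 0,"jaw": -1}])

```text
time: 5.15
tool_pos: [376.5, 166.6, 126.2]
tcp_rot: [3.141, 0.004, -0.0]
contact_force: [-0.7, 0.6, 0.3]
grip_width: 0.0
finger_force: 0.0
```

```bash
cat > mot.py <<'E'
from fit import *
import sys
WC=np.array([[560,202.1],[553,326.1],[440.2,371.8],[364.7,275.3],[421.6,178.1]])
if __name__=='__main__':
    tag=sys.argv[1]
    F=[cam('side') for _ in range(4)]; m=F[0][2]; f=200/np.tan(np.radians(m['vertical_fov'])/2)
    G=[cv2.cvtColor(x[0],cv2.COLOR_RGB2GRAY).astype(float) for x in F]
    for i,w in enumerate(WC):
        q=m['R']@np.r_[w,88]+m['t']; u,v=(q[:2]/q[2]*f+[m['cx'],m['cy']]).astype(int)
        s=np.s_[v-16:v+14,u-15:u+15]
        print(i,(u,v),[round(np.abs(G[a+1]-G[a])[s].mean(),2) for a in range(3)],round(np.abs(G[3]-G[0])[s].mean(),2))
    np.save(tag,np.array([x[0] for x in F])); print(bot.get_obs()['time'])
E
python3 mot.py m4
```

```text
0 (np.int64(298), np.int64(213)) [np.float64(1.87), np.float64(1.93), np.float64(1.92)] 1.92
1 (np.int64(285), np.int64(244)) [np.float64(1.98), np.float64(1.92), np.float64(1.91)] 2.03
2 (np.int64(337), np.int64(265)) [np.float64(2.01), np.float64(1.9), np.float64(1.94)] 1.97
3 (np.int64(383), np.int64(241)) [np.float64(4.56), np.float64(2.79), np.float64(2.03)] 5.13
4 (np.int64(361), np.int64(215)) [np.float64(2.1), np.float64(2.17), np.float64(2.0)] 2.15
5.35
```

Run:
```python
from mot import *
a=cv2.imread('pics/side0.png')[...,::-1].astype(float); n=np.load('m4.npy').astype(float).mean(0)
b=cv2.imread('pics/s1.png')[...,::-1]
for i,(u,v) in enumerate([(298,213),(285,244),(337,265),(383,241),(361,215)]):
    s=np.s_[v-16:v+14,u-15:u+15]; print(i,np.abs(n-a)[s].mean(),np.abs(b-a)[s].mean(),np.abs(n-b)[s].mean())
s=np.s_[195:235,340:382]
o=np.hstack([cv2.resize(x[s].astype(np.uint8),(260,250),interpolation=cv2.INTER_CUBIC) for x in (a,b.astype(float),n)]); save('cmp4',o)
```

```text
0 1.8241666666666667 2.5285185185185184 2.015277777777778
1 1.81 2.32 1.8688888888888888
2 1.9985185185185186 17.70259259259259 17.093703703703703
3 46.21259259259259 18.23037037037037 29.809444444444445
4 11.407407407407407 7.321111111111111 14.71537037037037
```

View pics/cmp4.png

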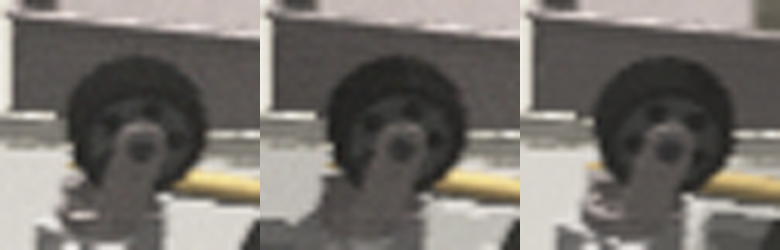

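send_rows(rows=[{"x": -0.07,"y": -0.17,"z": 0,"ax": 0,"ay": 0,"az": 0,"jaw": -1},{"x": -0.13,"y": -0.325,"z": 0,"ax": 0,"ay": 0,"az": 0,"jaw": -1},{"x": -0.13,"y": -0.325,"z": 0.078,"ax": 0,"ay": 0,"az": 0,"jaw": -1},{"x": -0.13,"y": -0.325,"z": 0.078,"ax": 0,"ay": 0,"az": 0,"jaw": -1},{"x": -0.13,"y": -0.325,"z": 0.078,"ax": 0,"ay": 0,"az": 0,"jaw": -1},{"x": -0.13,"y": -0.325,"z": 0.078,"ax": 0,"ay": 0,"az": 0,"jaw": -1},{"x": -0.13,"y": -0.325,"z": 0.078,"ax": 0,"ay": 0,"az": 0,"jaw": -1},{"x": -0.055,"y": -0.615,"z": 0.078,"ax": 0,"ay": 0,"az": 0,"jaw": -1},{"x": -0.017,"y": -0.76,"z": 0.078,"ax": 0,"ay": 0,"az": 0,"jaw": -1},{"x": -0.017,"y": -0.76,"z": 0,"ax": 0,"ay": 0,"az": 0,"jaw": -1}])

```text
time: 6.6
tool_pos: [376.0, 320.6, 126.2]
tcp_rot: [3.141, 0.001, 0.001]
contact_force: [0.5, 0.2, 0.3]
grip_width: 0.2
finger_force: 0.0
```

```bash
python3 mot.py m3
```

```text
0 (np.int64(298), np.int64(213)) [np.float64(1.84), np.float64(1.87), np.float64(1.83)] 1.86
1 (np.int64(285), np.int64(244)) [np.float64(2.0), np.float64(1.95), np.float64(2.01)] 2.01
2 (np.int64(337), np.int64(265)) [np.float64(2.13), np.float64(1.99), np.float64(2.06)] 2.04
3 (np.int64(383), np.int64(241)) [np.float64(6.69), np.float64(3.0), np.float64(3.45)] 5.22
4 (np.int64(361), np.int64(215)) [np.float64(6.93), np.float64(2.84), np.float64(3.45)] 5.03
6.8
```

Run:
```python
import numpy as np
F=np.load('m3.npy').astype(int)
for a in (1,2):
    D=np.abs(F[a+1]-F[a]).sum(2); v,u=np.where(D>36); print(len(u), np.percentile(u,[5,50,95]),np.percentile(v,[5,50,95]))
    h,_,_=np.histogram2d(v,u,bins=[range(180,290,10),range(320,410,10)]); print(h.astype(int))
```

```text
858 [354.85 401.   589.15] [ 17.    91.   310.45]
[[0 0 0 0 5 0 0 0]
 [0 0 0 3 7 5 4 1]
 [0 0 0 2 0 1 2 3]
 [0 0 0 3 4 2 6 7]
 [0 0 0 2 2 1 0 5]
 [0 0 0 2 0 5 4 8]
 [0 0 0 0 0 0 1 0]
 [0 0 0 0 0 0 0 0]
 [0 0 0 2 2 0 0 5]
 [0 0 0 0 0 0 0 2]]
983 [358.  398.  501.8] [ 18.  131.  280.8]
[[ 0  0  0  0  9  0  0  3]
 [ 0  0  0  6 12  7  6  6]
 [ 0  0  0  3  6  3  5 10]
 [ 0  0  0  6  8  5  6 10]
 [ 0  0  0  4  2  0  0 15]
 [ 0  0  0  0  2 11  4 17]
 [ 0  0  0  0  0  0  3  2]
 [ 0  0  0  1  1  0  0  0]
 [ 0  0  0  0  0  0  0  8]
 [ 0  0  0  0  1  0  0  0]]
```

send_rows(rows=[{"x": 0,"y": 0,"z": 0.078,"ax": 0,"ay": 0,"az": 0,"jaw": -1},{"x": 0,"y": 0,"z": 0.078,"ax": 0,"ay": 0,"az": 0,"jaw": -1},{"x": 0,"y": 0,"z": 0.078,"ax": 0,"ay": 0,"az": 0,"jaw": -1},{"x": 0,"y": 0,"z": 0.078,"ax": 0,"ay": 0,"az": 0,"jaw": -1},{"x": 0,"y": 0,"z": 0.078,"ax": 0,"ay": 0,"az": 0,"jaw": -1},{"x": 0,"y": 0,"z": 0.078,"ax": 0,"ay": 0,"az": 0,"jaw": -1},{"x": -0.075,"y": 0.29,"z": 0.078,"ax": 0,"ay": 0,"az": 0,"jaw": -1},{"x": -0.12,"y": 0.5,"z": 0.078,"ax": 0,"ay": 0,"az": 0,"jaw": -1},{"x": -0.12,"y": 0.7,"z": 0,"ax": 0,"ay": 0,"az": 0,"jaw": -1},{"x": -0.1,"y": 0.85,"z": -0.1,"ax": 0,"ay": 0,"az": 0,"jaw": -1}])

```text
time: 8.05
tool_pos: [355.2, 147.8, 147.0]
tcp_rot: [3.141, 0.001, -0.001]
contact_force: [0.9, 0.2, 0.6]
grip_width: 0.4
finger_force: 0.0
```

```bash
python3 mot.py m3b
```

```text
0 (np.int64(298), np.int64(213)) [np.float64(1.91), np.float64(1.96), np.float64(1.96)] 1.93
1 (np.int64(285), np.int64(244)) [np.float64(1.96), np.float64(2.0), np.float64(1.88)] 1.98
2 (np.int64(337), np.int64(265)) [np.float64(2.08), np.float64(2.04), np.float64(1.95)] 2.09
3 (np.int64(383), np.int64(241)) [np.float64(3.81), np.float64(2.95), np.float64(3.14)] 3.2
4 (np.int64(361), np.int64(215)) [np.float64(2.14), np.float64(2.2), np.float64(2.16)] 2.06
8.25
```

```bash
python3 mot.py m3c | sed -n 4p
python3 - <<'E'
import numpy as np
for n in('m3b','m3c'):
  F=np.load(n+'.npy').astype(int)
  for a in range(3):
    D=np.abs(F[a+1]-F[a]).sum(2)[220:265,365:400]; v,u=np.where(D>36); print(len(u),np.median(u)+365 if len(u) else 0,np.median(v)+220 if len(u) else 0,u.std(),v.std())
E
```

```text
3 (np.int64(383), np.int64(241)) [np.float64(2.35), np.float64(2.55), np.float64(2.52)] 2.85
50 392.0 235.0 9.521365448295743 10.10839255272568
21 394.0 235.0 6.9793995544451795 6.490530342505466
27 391.0 235.0 8.653995168308903 10.901856727628527
8 384.5 249.5 7.709571972554637 9.171116344262568
11 393.0 253.0 8.486255294629064 7.21568539381252
7 380.0 246.0 3.562846832382836 9.997958975384394
```

send_rows(rows=[{"x": 0.14,"y": -0.25,"z": 0,"ax": 0,"ay": 0,"az": 0,"jaw": -1},{"x": 0.28,"y": -0.5,"z": 0,"ax": 0,"ay": 0,"az": 0,"jaw": -1},{"x": 0.42,"y": -0.75,"z": 0,"ax": 0,"ay": 0,"az": 0,"jaw": -1},{"x": 0.57,"y": -1,"z": 0,"ax": 0,"ay": 0,"az": 0,"jaw": -1},{"x": 0.57,"y": -1,"z": 0,"ax": 0,"ay": 0,"az": 0,"jaw": -1},{"x": 0.57,"y": -1,"z": 0,"ax": 0,"ay": 0,"az": 0,"jaw": -1},{"x": 0.57,"y": -1,"z": 0,"ax": 0,"ay": 0,"az": 0,"jaw": -1},{"x": 0.57,"y": -1,"z": 0,"ax": 0,"ay": 0,"az": 0,"jaw": -1},{"x": 0.57,"y": -1,"z": 0,"ax": 0,"ay": 0,"az": 0,"jaw": -1},{"x": 0.57,"y": -1,"z": 0,"ax": 0,"ay": 0,"az": 0,"jaw": -1}])

```text
time: 9.7
tool_pos: [470.0, 348.9, 146.9]
tcp_rot: [-3.141, -0.0, -0.001]
contact_force: [-0.3, 0.2, -0.3]
grip_width: 0.3
finger_force: 0.0
```

send_rows(rows=[{"x": 0,"y": -0.284,"z": 0,"ax": 0,"ay": 0,"az": 0,"jaw": -1},{"x": 0,"y": -0.284,"z": 0.1,"ax": 0,"ay": 0,"az": 0,"jaw": -1},{"x": 0,"y": -0.284,"z": 0.178,"ax": 0,"ay": 0,"az": 0,"jaw": -1},{"x": 0,"y": -0.284,"z": 0.178,"ax": 0,"ay": 0,"az": 0,"jaw": -1},{"x": 0,"y": -0.284,"z": 0.178,"ax": 0,"ay": 0,"az": 0,"jaw": -1},{"x": 0,"y": -0.284,"z": 0.178,"ax": 0,"ay": 0,"az": 0,"jaw": -1},{"x": -0.2,"y": -0.06,"z": 0.178,"ax": 0,"ay": 0,"az": 0,"jaw": -1},{"x": -0.33,"y": 0.09,"z": 0.178,"ax": 0,"ay": 0,"az": 0,"jaw": -1},{"x": -0.33,"y": 0.09,"z": 0.1,"ax": 0,"ay": 0,"az": 0,"jaw": -1},{"x": -0.47,"y": 0.15,"z": 0.1,"ax": 0,"ay": 0,"az": 0,"jaw": -1}])

```text
time: 10.95
tool_pos: [377.8, 319.7, 128.6]
tcp_rot: [-3.139, -0.005, -0.002]
contact_force: [0.1, 0.0, -0.7]
grip_width: 0.1
finger_force: 0.0
```

```bash
python3 mot.py m2
```

```text
0 (np.int64(298), np.int64(213)) [np.float64(1.95), np.float64(1.89), np.float64(1.85)] 1.92
1 (np.int64(285), np.int64(244)) [np.float64(1.89), np.float64(1.92), np.float64(1.95)] 1.91
2 (np.int64(337), np.int64(265)) [np.float64(3.85), np.float64(3.84), np.float64(3.61)] 3.21
3 (np.int64(383), np.int64(241)) [np.float64(7.45), np.float64(4.18), np.float64(4.46)] 5.33
4 (np.int64(361), np.int64(215)) [np.float64(7.86), np.float64(4.16), np.float64(4.43)] 5.62
11.15
```

send_rows(rows=[{"x": 0,"y": 0,"z": 0.078,"ax": 0,"ay": 0,"az": 0,"jaw": -1},{"x": 0,"y": 0,"z": 0.078,"ax": 0,"ay": 0,"az": 0,"jaw": -1},{"x": -0.075,"y": 0.29,"z": 0.078,"ax": 0,"ay": 0,"az": 0,"jaw": -1},{"x": -0.12,"y": 0.48,"z": 0.078,"ax": 0,"ay": 0,"az": 0,"jaw": -1},{"x": -0.12,"y": 0.5,"z": -0.1,"ax": 0,"ay": 0,"az": 0,"jaw": -1},{"x": 0.15,"y": 0.58,"z": -0.1,"ax": 0,"ay": 0,"az": 0,"jaw": -1},{"x": 0.42,"y": 0.65,"z": -0.1,"ax": 0,"ay": 0,"az": 0,"jaw": -1},{"x": 0.42,"y": 0.65,"z": -0.1,"ax": 0,"ay": 0,"az": 0,"jaw": -1},{"x": 0.42,"y": 0.65,"z": -0.1,"ax": 0,"ay": 0,"az": 0,"jaw": -1},{"x": 0.42,"y": 0.65,"z": -0.1,"ax": 0,"ay": 0,"az": 0,"jaw": -1}])

```text
time: 12.4
tool_pos: [458.9, 189.6, 146.8]
tcp_rot: [3.141, 0.001, 0.001]
contact_force: [-0.6, -0.9, 0.4]
grip_width: 0.5
finger_force: 0.0
```

```bash
python3 mot.py m3d
```

```text
0 (np.int64(298), np.int64(213)) [np.float64(1.96), np.float64(1.96), np.float64(1.9)] 2.03
1 (np.int64(285), np.int64(244)) [np.float64(2.04), np.float64(1.98), np.float64(2.0)] 1.95
2 (np.int64(337), np.int64(265)) [np.float64(3.12), np.float64(3.3), np.float64(3.2)] 3.62
3 (np.int64(383), np.int64(241)) [np.float64(2.7), np.float64(2.63), np.float64(2.37)] 2.23
4 (np.int64(361), np.int64(215)) [np.float64(2.14), np.float64(2.15), np.float64(2.11)] 2.1
12.6
```

send_rows(rows=[{"x": 0.02,"y": 0,"z": 0.1,"ax": 0,"ay": 0,"az": 0,"jaw": -1},{"x": 0.02,"y": 0,"z": 0.18,"ax": 0,"ay": 0,"az": 0,"jaw": -1},{"x": 0.02,"y": 0,"z": 0.18,"ax": 0,"ay": 0,"az": 0,"jaw": -1},{"x": 0.02,"y": 0,"z": 0.18,"ax": 0,"ay": 0,"az": 0,"jaw": -1},{"x": 0.02,"y": 0,"z": 0.18,"ax": 0,"ay": 0,"az": 0,"jaw": -1},{"x": -0.26,"y": 0.072,"z": 0.18,"ax": 0,"ay": 0,"az": 0,"jaw": -1},{"x": -0.4,"y": 0.11,"z": 0.18,"ax": 0,"ay": 0,"az": 0,"jaw": -1},{"x": -0.4,"y": 0.3,"z": 0,"ax": 0,"ay": 0,"az": 0,"jaw": -1},{"x": -0.4,"y": 0.3,"z": 0,"ax": 0,"ay": 0,"az": 0,"jaw": -1},{"x": -0.4,"y": 0.3,"z": 0,"ax": 0,"ay": 0,"az": 0,"jaw": -1}])

```text
time: 13.85
tool_pos: [380.0, 129.4, 146.9]
tcp_rot: [-3.141, -0.001, -0.001]
contact_force: [-0.5, 0.4, -0.1]
grip_width: 0.5
finger_force: 0.0
```

```bash
python3 mot.py m4b
python3 - <<'E'
import numpy as np
n=[np.load(x+'.npy').astype(float).mean(0)[199:229,346:376] for x in('m4','m3d','m4b')]
print(np.abs(n[0]-n[1]).mean(),np.abs(n[2]-n[1]).mean(),np.abs(n[2]-n[0]).mean())
E
```

```text
0 (np.int64(298), np.int64(213)) [np.float64(1.88), np.float64(1.96), np.float64(1.95)] 1.89
1 (np.int64(285), np.int64(244)) [np.float64(2.08), np.float64(2.08), np.float64(2.01)] 1.94
2 (np.int64(337), np.int64(265)) [np.float64(2.07), np.float64(2.01), np.float64(2.07)] 2.08
3 (np.int64(383), np.int64(241)) [np.float64(2.67), np.float64(2.52), np.float64(2.41)] 2.55
4 (np.int64(361), np.int64(215)) [np.float64(2.08), np.float64(2.07), np.float64(2.02)] 2.11
14.05
7.776944444444444 12.929351851851852 7.460740740740741
```

send_rows(rows=[{"x": 0.25,"y": -0.175,"z": 0,"ax": 0,"ay": 0,"az": 0,"jaw": -1},{"x": 0.5,"y": -0.35,"z": 0,"ax": 0,"ay": 0,"az": 0,"jaw": -1},{"x": 0.74,"y": -0.527,"z": 0,"ax": 0,"ay": 0,"az": 0,"jaw": -1},{"x": 0.74,"y": -0.527,"z": 0.1,"ax": 0,"ay": 0,"az": 0,"jaw": -1},{"x": 0.74,"y": -0.527,"z": 0.178,"ax": 0,"ay": 0,"az": 0,"jaw": -1},{"x": 0.74,"y": -0.527,"z": 0.178,"ax": 0,"ay": 0,"az": 0,"jaw": -1},{"x": 0.74,"y": -0.527,"z": 0.178,"ax": 0,"ay": 0,"az": 0,"jaw": -1},{"x": 0.95,"y": -0.317,"z": 0.178,"ax": 0,"ay": 0,"az": 0,"jaw": -1},{"x": 1,"y": -0.2,"z": 0.178,"ax": 0,"ay": 0,"az": 0,"jaw": -1},{"x": 1,"y": 0,"z": 0,"ax": 0,"ay": 0,"az": 0,"jaw": -1}])

```text
time: 15.3
tool_pos: [579.1, 128.3, 145.6]
tcp_rot: [3.141, 0.004, 0.0]
contact_force: [0.4, 0.9, -0.2]
grip_width: 0.5
finger_force: 0.0
```

```bash
python3 mot.py m0
```

```text
0 (np.int64(298), np.int64(213)) [np.float64(4.07), np.float64(2.94), np.float64(2.86)] 2.42
1 (np.int64(285), np.int64(244)) [np.float64(3.48), np.float64(2.38), np.float64(2.23)] 3.06
2 (np.int64(337), np.int64(265)) [np.float64(1.93), np.float64(1.99), np.float64(2.11)] 1.97
3 (np.int64(383), np.int64(241)) [np.float64(3.22), np.float64(2.45), np.float64(2.74)] 2.21
4 (np.int64(361), np.int64(215)) [np.float64(2.77), np.float64(2.08), np.float64(2.65)] 2.16
15.5
```

send_rows(rows=[{"x": 0.01,"y": -0.25,"z": 0,"ax": 0,"ay": 0,"az": 0,"jaw": -1},{"x": 0.02,"y": -0.5,"z": 0,"ax": 0,"ay": 0,"az": 0,"jaw": -1},{"x": 0.03,"y": -0.75,"z": 0,"ax": 0,"ay": 0,"az": 0,"jaw": -1},{"x": 0.04,"y": -1,"z": 0,"ax": 0,"ay": 0,"az": 0,"jaw": -1},{"x": 0.04,"y": -1,"z": 0,"ax": 0,"ay": 0,"az": 0,"jaw": -1},{"x": 0.04,"y": -1,"z": 0,"ax": 0,"ay": 0,"az": 0,"jaw": -1},{"x": 0.04,"y": -1,"z": 0,"ax": 0,"ay": 0,"az": 0,"jaw": -1},{"x": 0.04,"y": -1,"z": 0,"ax": 0,"ay": 0,"az": 0,"jaw": -1},{"x": 0.04,"y": -1,"z": 0,"ax": 0,"ay": 0,"az": 0,"jaw": -1},{"x": 0.04,"y": -1,"z": 0,"ax": 0,"ay": 0,"az": 0,"jaw": -1}])

```text
time: 16.75
tool_pos: [588.1, 328.8, 146.8]
tcp_rot: [3.142, -0.0, -0.001]
contact_force: [-0.3, 0.1, 1.3]
grip_width: 0.4
finger_force: 0.0
```

Run:
```python
import numpy as np
T=np.load('top0.npy').reshape(-1,3)
k=(T[:,0]>580)&(T[:,0]<680)&(T[:,1]>260)&(T[:,1]<460)&(T[:,2]>30)
for x in range(580,680,10):
    q=T[k&(T[:,0]>=x)&(T[:,0]<x+10)]; print(x,len(q),q[:,2].max() if len(q) else 0)
```

```text
580 25 58.107595051762765
590 6 53.01150656640597
600 0 0
610 0 0
620 0 0
630 0 0
640 0 0
650 4 36.675210110614906
660 50 59.369653521019465
670 194 61.87073737758053
```

send_rows(rows=[{"x": 0,"y": -0.132,"z": 0,"ax": 0,"ay": 0,"az": 0,"jaw": -1},{"x": 0,"y": -0.132,"z": 0.1,"ax": 0,"ay": 0,"az": 0,"jaw": -1},{"x": 0,"y": -0.132,"z": 0.178,"ax": 0,"ay": 0,"az": 0,"jaw": -1},{"x": 0,"y": -0.132,"z": 0.178,"ax": 0,"ay": 0,"az": 0,"jaw": -1},{"x": 0,"y": -0.132,"z": 0.178,"ax": 0,"ay": 0,"az": 0,"jaw": -1},{"x": -0.23,"y": 0.06,"z": 0.178,"ax": 0,"ay": 0,"az": 0,"jaw": -1},{"x": -0.38,"y": 0.19,"z": 0.178,"ax": 0,"ay": 0,"az": 0,"jaw": -1},{"x": -0.4,"y": 0.4,"z": 0,"ax": 0,"ay": 0,"az": 0,"jaw": -1},{"x": -0.4,"y": 0.55,"z": 0,"ax": 0,"ay": 0,"az": 0,"jaw": -1},{"x": -0.4,"y": 0.55,"z": 0,"ax": 0,"ay": 0,"az": 0,"jaw": -1}])

```text
time: 18.0
tool_pos: [508.7, 217.6, 148.3]
tcp_rot: [-3.141, -0.003, -0.003]
contact_force: [-0.2, 0.9, 0.2]
grip_width: 0.5
finger_force: 0.0
```

```bash
python3 mot.py m1
```

```text
0 (np.int64(298), np.int64(213)) [np.float64(1.92), np.float64(1.99), np.float64(1.93)] 1.94
1 (np.int64(285), np.int64(244)) [np.float64(4.32), np.float64(4.37), np.float64(4.52)] 3.68
2 (np.int64(337), np.int64(265)) [np.float64(2.71), np.float64(2.35), np.float64(2.2)] 3.04
3 (np.int64(383), np.int64(241)) [np.float64(2.7), np.float64(2.19), np.float64(2.28)] 3.22
4 (np.int64(361), np.int64(215)) [np.float64(2.27), np.float64(2.14), np.float64(2.04)] 2.46
18.2
```

send_rows(rows=[{"x": 0.1,"y": -0.075,"z": 0.1,"ax": 0,"ay": 0,"az": 0,"jaw": -1},{"x": 0.1,"y": -0.075,"z": 0.182,"ax": 0,"ay": 0,"az": 0,"jaw": -1},{"x": 0.1,"y": -0.075,"z": 0.182,"ax": 0,"ay": 0,"az": 0,"jaw": -1},{"x": 0.31,"y": 0.135,"z": 0.182,"ax": 0,"ay": 0,"az": 0,"jaw": -1},{"x": 0.42,"y": 0.245,"z": 0.182,"ax": 0,"ay": 0,"az": 0,"jaw": -1},{"x": 0.42,"y": 0.5,"z": 0,"ax": 0,"ay": 0,"az": 0,"jaw": -1},{"x": 0.42,"y": 0.6,"z": 0,"ax": 0,"ay": 0,"az": 0,"jaw": -1},{"x": 0.42,"y": 0.6,"z": 0,"ax": 0,"ay": 0,"az": 0,"jaw": -1},{"x": 0.42,"y": 0.6,"z": 0,"ax": 0,"ay": 0,"az": 0,"jaw": -1},{"x": 0.42,"y": 0.6,"z": 0,"ax": 0,"ay": 0,"az": 0,"jaw": -1}])

```text
time: 19.45
tool_pos: [591.3, 100.5, 146.1]
tcp_rot: [-3.141, 0.001, 0.001]
contact_force: [-0.0, -0.1, -0.6]
grip_width: 0.3
finger_force: 0.0
```

```bash
python3 mot.py m0b
python3 - <<'E'
from fit import *
im,d,m=cam('top'); A=cloud(d,m).reshape(-1,3)[d.ravel()>0]; save('t2',im)
S=cloud(*cam('side')[1:]).reshape(-1,3)
c,a=sock([472.2,278,-.705])
for n,A in(('top',A),('side',S)):
  for i in (0,4):
    W=A[(A[:,2]>100)&(A[:,2]<120)&(np.hypot(*(A[:,:2]-c[i]).T)<42)]
    r=wheelfit(W,c[i]); print(n,i,c[i].round(1),len(W),np.degrees(r.x[0])%360,r.x[1:].round(1),round(r.fun,2))
E
```

```text
0 (np.int64(298), np.int64(213)) [np.float64(2.05), np.float64(2.11), np.float64(2.04)] 2.08
1 (np.int64(285), np.int64(244)) [np.float64(3.59), np.float64(3.44), np.float64(3.51)] 4.04
2 (np.int64(337), np.int64(265)) [np.float64(2.09), np.float64(2.02), np.float64(1.98)] 1.99
3 (np.int64(383), np.int64(241)) [np.float64(2.01), np.float64(2.11), np.float64(2.14)] 2.03
4 (np.int64(361), np.int64(215)) [np.float64(2.15), np.float64(2.08), np.float64(2.1)] 2.18
19.65
top 0 [552.2 210. ] 139 319.9433348578477 [ 1.7 -1.5  0.5] 1.17
top 4 [432.2 180.9] 148 192.1692442613993 [-3.5 -0.8 -0.3] 1.13
side 0 [552.2 210. ] 123 316.0603616679811 [ 1.  -2.6 -0.7] 0.83
side 4 [432.2 180.9] 141 192.81539049205583 [-4.6 -2.5 -0.4] 1.08
```

Run:
```python
from h import *
o=bot.get_obs(); print(o['joint_positions'].round(3),o['tool_pos'],o['time'])
```

```text
[ 0.039  0.548  1.422 -0.     1.172  1.61 ] [591.79110673  99.50743419 146.56806544] 19.75
```

send_rows(rows=[{"x": -0.05,"y": -0.2,"z": 0,"ax": 0,"ay": 0,"az": 0.17,"jaw": 0.3},{"x": -0.1,"y": -0.4,"z": 0,"ax": 0,"ay": 0,"az": 0.34,"jaw": 0.3},{"x": -0.159,"y": -0.517,"z": 0,"ax": 0,"ay": 0,"az": 0.51,"jaw": 0.3},{"x": -0.159,"y": -0.517,"z": 0,"ax": 0,"ay": 0,"az": 0.68,"jaw": 0.3},{"x": -0.159,"y": -0.517,"z": 0,"ax": 0,"ay": 0,"az": 0.7,"jaw": 0.3},{"x": -0.159,"y": -0.517,"z": 0,"ax": 0,"ay": 0,"az": 0.7,"jaw": 0.3},{"x": -0.159,"y": -0.517,"z": 0.2,"ax": 0,"ay": 0,"az": 0.7,"jaw": 0.3},{"x": -0.159,"y": -0.517,"z": 0.3,"ax": 0,"ay": 0,"az": 0.7,"jaw": 0.3},{"x": -0.159,"y": -0.517,"z": 0.4,"ax": 0,"ay": 0,"az": 0.7,"jaw": 0.3},{"x": -0.159,"y": -0.517,"z": 0.4,"ax": 0,"ay": 0,"az": 0.7,"jaw": 0.3}])

```text
time: 21.0
tool_pos: [559.2, 201.9, 65.2]
tcp_rot: [3.139, 0.002, -0.732]
contact_force: [-1.4, 0.1, 0.1]
grip_width: 59.5
finger_force: 0.0
```

send_rows(rows=[{"x": 0,"y": 0,"z": 0,"ax": 0,"ay": 0,"az": 0,"jaw": -1},{"x": 0,"y": 0,"z": 0,"ax": 0,"ay": 0,"az": 0,"jaw": -1},{"x": 0,"y": 0,"z": 0,"ax": 0,"ay": 0,"az": 0,"jaw": -1},{"x": 0,"y": 0,"z": 0,"ax": 0,"ay": 0,"az": 0,"jaw": -1},{"x": 0,"y": 0,"z": 0,"ax": 0,"ay": 0,"az": 0,"jaw": -1},{"x": 0,"y": 0,"z": -0.05,"ax": 0,"ay": 0,"az": 0,"jaw": -1},{"x": 0,"y": 0,"z": -0.1,"ax": 0,"ay": 0,"az": 0,"jaw": -1},{"x": 0,"y": 0,"z": -0.2,"ax": 0,"ay": 0,"az": 0,"jaw": -1},{"x": 0,"y": 0,"z": -0.35,"ax": 0,"ay": 0,"az": 0,"jaw": -1},{"x": 0,"y": 0,"z": -0.4,"ax": 0,"ay": 0,"az": 0,"jaw": -1}])

```text
time: 22.25
tool_pos: [560.9, 202.9, 148.9]
tcp_rot: [-3.139, -0.002, -0.733]
contact_force: [-0.0, -1.0, -1.9]
grip_width: 29.5
finger_force: 29.8
```

send_rows(rows=[{"x": 0.03,"y": 0.15,"z": -0.02,"ax": 0,"ay": 0,"az": 0,"jaw": -1},{"x": 0.06,"y": 0.35,"z": -0.02,"ax": 0,"ay": 0,"az": 0,"jaw": -1},{"x": 0.09,"y": 0.6,"z": -0.02,"ax": 0,"ay": 0,"az": 0,"jaw": -1},{"x": 0.12,"y": 0.8,"z": -0.02,"ax": 0,"ay": 0,"az": 0,"jaw": -1},{"x": 0.2,"y": 1,"z": -0.02,"ax": 0,"ay": 0,"az": 0,"jaw": -1},{"x": 0.2,"y": 1,"z": -0.02,"ax": 0,"ay": 0,"az": 0,"jaw": -1},{"x": 0.2,"y": 1,"z": -0.02,"ax": 0,"ay": 0,"az": 0,"jaw": -1},{"x": 0.2,"y": 1,"z": -0.02,"ax": 0,"ay": 0,"az": 0,"jaw": -1},{"x": 0.2,"y": 1,"z": -0.02,"ax": 0,"ay": 0,"az": 0,"jaw": -1},{"x": 0.2,"y": 1,"z": -0.02,"ax": 0,"ay": 0,"az": 0,"jaw": -1}])

```text
time: 23.5
tool_pos: [456.0, 27.6, 150.6]
tcp_rot: [3.141, 0.0, -0.732]
contact_force: [-0.3, -0.9, -2.7]
grip_width: 29.8
finger_force: 29.8
```

send_rows(rows=[{"x": 0,"y": 0.15,"z": 0,"ax": 0,"ay": -0.1,"az": 0,"jaw": -1},{"x": 0,"y": 0.295,"z": 0,"ax": 0,"ay": -0.25,"az": 0,"jaw": -1},{"x": 0,"y": 0.295,"z": 0,"ax": 0,"ay": -0.4,"az": 0,"jaw": -1},{"x": 0,"y": 0.295,"z": 0,"ax": 0,"ay": -0.5,"az": 0,"jaw": -1},{"x": 0,"y": 0.295,"z": 0.1,"ax": 0,"ay": -0.5,"az": 0,"jaw": -1},{"x": 0,"y": 0.295,"z": 0.25,"ax": 0,"ay": -0.5,"az": 0,"jaw": -1},{"x": 0,"y": 0.295,"z": 0.4,"ax": 0,"ay": -0.5,"az": 0,"jaw": -1},{"x": 0,"y": 0.295,"z": 0.47,"ax": 0,"ay": -0.5,"az": 0,"jaw": -1},{"x": 0,"y": 0.295,"z": 0.5,"ax": 0,"ay": -0.5,"az": 0,"jaw": -1},{"x": 0,"y": 0.295,"z": 0.5,"ax": 0,"ay": -0.5,"az": 0,"jaw": -1}])

```text
time: 24.75
tool_pos: [416.8, -16.7, 51.0]
tcp_rot: [-3.141, 0.523, -0.733]
contact_force: [-0.3, 0.2, -1.4]
grip_width: 30.1
finger_force: 29.8
```

send_rows(rows=[{"x": 0.012,"y": 0,"z": 0.02,"ax": 0,"ay": 0,"az": 0,"jaw": -1},{"x": 0.012,"y": 0,"z": 0.02,"ax": 0,"ay": 0,"az": 0,"jaw": 0.1},{"x": 0.012,"y": 0,"z": 0.02,"ax": 0,"ay": 0,"az": 0,"jaw": 0.1},{"x": 0.012,"y": 0,"z": 0.02,"ax": 0,"ay": 0,"az": 0,"jaw": 0.1},{"x": 0.012,"y": 0,"z": 0.02,"ax": 0,"ay": 0,"az": 0,"jaw": 0.1},{"x": 0,"y": 0,"z": -0.1,"ax": 0,"ay": 0,"az": 0,"jaw": 0.1},{"x": 0,"y": 0,"z": -0.3,"ax": 0,"ay": 0,"az": 0,"jaw": 0.1},{"x": 0,"y": 0,"z": -0.5,"ax": 0,"ay": 0.15,"az": 0,"jaw": 0.1},{"x": 0,"y": 0,"z": -0.6,"ax": 0,"ay": 0.3,"az": 0,"jaw": 0.1},{"x": 0,"y": 0,"z": -0.6,"ax": 0,"ay": 0.5,"az": 0,"jaw": 0.1}])

```text
time: 26.0
tool_pos: [463.1, -58.0, 156.5]
tcp_rot: [-3.139, 0.012, -0.734]
contact_force: [0.2, -0.3, -1.5]
grip_width: 50.6
finger_force: 0.0
```

Run:
```python
from h import *
im,d,m=cam('top'); T=cloud(d,m); save('t3',im)
a=cv2.resize(im[160:285,205:470],(795,375),interpolation=cv2.INTER_CUBIC)
im,d,m=cam('side'); b=cv2.resize(im[160:270,250:420],(340,220),interpolation=cv2.INTER_CUBIC)
o=np.zeros((600,800,3),np.uint8); o[:375,:795]=a; o[378:598,:340]=b
b=cv2.resize(im[160:220,325:425],(400,220),interpolation=cv2.INTER_CUBIC); o[378:598,345:745]=b; save('after0',o)
o=bot.get_obs(); print(o['tool_pos'],o['tcp_rot'],o['joint_positions'].round(2))
```

```text
[458.63086811 -54.92075321 155.48110631] [-3.14153777  0.02014354 -0.73098375] [-0.29  0.31  1.78  0.01  1.06  2.01]
```

View pics/after0.png

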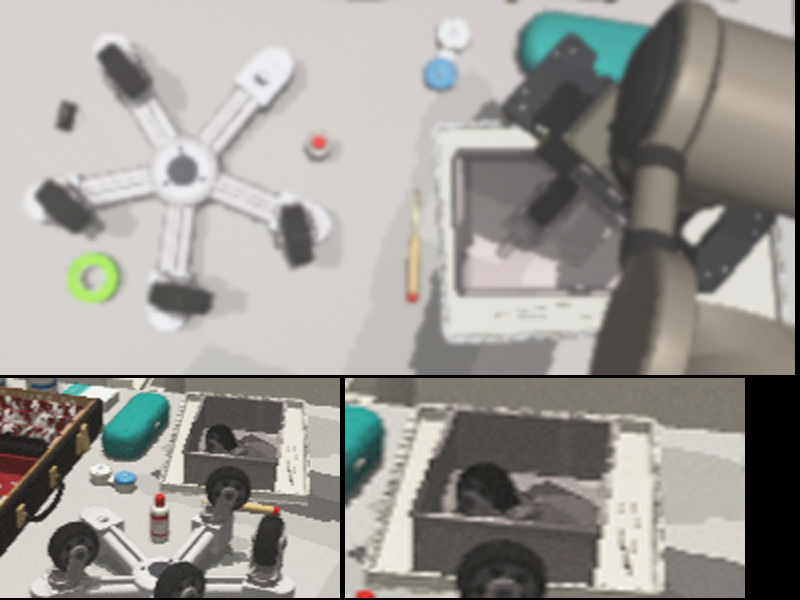

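Caster 0 now lies in the dish at about (550,200) in the composite. The bystanders haven't moved, and the other four casters are still seated.

send_rows(rows=[{"x": -0.2,"y": -0.15,"z": 0,"ax": 0,"ay": 0,"az": -0.17,"jaw": 0.3},{"x": -0.4,"y": -0.3,"z": 0,"ax": 0,"ay": 0,"az": -0.34,"jaw": 0.3},{"x": -0.6,"y": -0.45,"z": 0,"ax": 0,"ay": 0,"az": -0.51,"jaw": 0.3},{"x": -0.8,"y": -0.6,"z": 0,"ax": 0,"ay": 0,"az": -0.68,"jaw": 0.3},{"x": -0.92,"y": -0.74,"z": 0,"ax": 0,"ay": 0,"az": -0.85,"jaw": 0.3},{"x": -0.92,"y": -0.74,"z": 0,"ax": 0,"ay": 0,"az": -0.91,"jaw": 0.3},{"x": -0.92,"y": -0.74,"z": 0,"ax": 0,"ay": 0,"az": -0.91,"jaw": 0.3},{"x": -0.92,"y": -0.74,"z": 0,"ax": 0,"ay": 0,"az": -0.91,"jaw": 0.3},{"x": -0.92,"y": -0.74,"z": 0,"ax": 0,"ay": 0,"az": -0.91,"jaw": 0.3},{"x": -0.92,"y": -0.74,"z": 0,"ax": 0,"ay": 0,"az": -0.91,"jaw": 0.3}])

```text
time: 27.35
tool_pos: [423.5, 175.9, 158.7]
tcp_rot: [-3.124, 0.013, 0.219]
contact_force: [-0.0, -0.4, 0.9]
grip_width: 59.8
finger_force: 0.0
```

send_rows(rows=[{"x": -0.01,"y": -0.01,"z": 0.15,"ax": 0,"ay": 0,"az": 0,"jaw": 0.3},{"x": -0.01,"y": -0.01,"z": 0.3,"ax": 0,"ay": 0,"az": 0,"jaw": 0.3},{"x": -0.01,"y": -0.01,"z": 0.4,"ax": 0,"ay": 0,"az": 0,"jaw": 0.3},{"x": -0.01,"y": -0.01,"z": 0.455,"ax": 0,"ay": 0,"az": 0,"jaw": 0.3},{"x": -0.01,"y": -0.01,"z": 0.455,"ax": 0,"ay": 0,"az": 0,"jaw": 0.3},{"x": -0.01,"y": -0.01,"z": 0.455,"ax": 0,"ay": 0,"az": 0,"jaw": -1},{"x": -0.01,"y": -0.01,"z": 0.455,"ax": 0,"ay": 0,"az": 0,"jaw": -1},{"x": -0.01,"y": -0.01,"z": 0.455,"ax": 0,"ay": 0,"az": 0,"jaw": -1},{"x": -0.01,"y": -0.01,"z": 0.455,"ax": 0,"ay": 0,"az": 0,"jaw": -1},{"x": -0.01,"y": -0.01,"z": 0.455,"ax": 0,"ay": 0,"az": 0,"jaw": -1}])

```text
time: 28.6
tool_pos: [420.9, 178.5, 68.5]
tcp_rot: [-3.125, 0.01, 0.22]
contact_force: [1.4, -5.0, 3.3]
grip_width: 29.8
finger_force: 29.6
```

send_rows(rows=[{"x": 0,"y": 0,"z": -0.05,"ax": 0,"ay": 0,"az": 0,"jaw": -1},{"x": 0,"y": 0,"z": -0.1,"ax": 0,"ay": 0,"az": 0,"jaw": -1},{"x": 0,"y": 0,"z": -0.2,"ax": 0,"ay": 0,"az": 0,"jaw": -1},{"x": 0,"y": 0,"z": -0.35,"ax": 0,"ay": 0,"az": 0,"jaw": -1},{"x": 0,"y": 0,"z": -0.42,"ax": 0,"ay": 0,"az": 0,"jaw": -1},{"x": 0,"y": 0.2,"z": -0.42,"ax": 0,"ay": 0,"az": 0,"jaw": -1},{"x": 0,"y": 0.4,"z": -0.42,"ax": 0,"ay": 0,"az": 0,"jaw": -1},{"x": 0,"y": 0.65,"z": -0.42,"ax": 0,"ay": 0,"az": 0,"jaw": -1},{"x": 0,"y": 0.85,"z": -0.42,"ax": 0,"ay": 0,"az": 0,"jaw": -1},{"x": 0,"y": 0.9,"z": -0.42,"ax": 0,"ay": 0,"az": 0,"jaw": -1}])

```text
time: 29.85
tool_pos: [460.1, 0.5, 148.2]
tcp_rot: [-3.124, 0.013, 0.217]
contact_force: [-0.7, 1.2, -3.5]
grip_width: 29.6
finger_force: 29.7
```

send_rows(rows=[{"x": -0.05,"y": 0.2,"z": 0,"ax": 0,"ay": 0,"az": 0,"jaw": -1},{"x": -0.12,"y": 0.4,"z": 0,"ax": 0,"ay": 0,"az": 0,"jaw": -1},{"x": -0.18,"y": 0.51,"z": 0,"ax": 0,"ay": 0.15,"az": 0,"jaw": -1},{"x": -0.18,"y": 0.51,"z": 0,"ax": 0,"ay": 0.28,"az": 0,"jaw": -1},{"x": -0.18,"y": 0.51,"z": 0,"ax": 0,"ay": 0.28,"az": 0,"jaw": -1},{"x": -0.18,"y": 0.51,"z": 0.15,"ax": 0,"ay": 0.28,"az": 0,"jaw": -1},{"x": -0.18,"y": 0.51,"z": 0.3,"ax": 0,"ay": 0.28,"az": 0,"jaw": -1},{"x": -0.18,"y": 0.51,"z": 0.42,"ax": 0,"ay": 0.28,"az": 0,"jaw": -1},{"x": -0.18,"y": 0.51,"z": 0.48,"ax": 0,"ay": 0.28,"az": 0,"jaw": -1},{"x": -0.18,"y": 0.51,"z": 0.48,"ax": 0,"ay": 0.28,"az": 0,"jaw": -1}])

```text
time: 31.1
tool_pos: [446.1, -103.0, 50.8]
tcp_rot: [-3.122, -0.279, 0.215]
contact_force: [-0.4, -0.0, -2.4]
grip_width: 30.2
finger_force: 29.7
```

send_rows(rows=[{"x": 0,"y": 0.01,"z": 0.01,"ax": 0,"ay": 0,"az": 0,"jaw": -1},{"x": 0,"y": 0.01,"z": 0.01,"ax": 0,"ay": 0,"az": 0,"jaw": -0.1},{"x": 0,"y": 0.01,"z": 0.01,"ax": 0,"ay": 0,"az": 0,"jaw": -0.1},{"x": 0,"y": 0.01,"z": 0.01,"ax": 0,"ay": 0,"az": 0,"jaw": -0.1},{"x": 0,"y": 0.01,"z": 0.01,"ax": 0,"ay": 0,"az": 0,"jaw": -0.1},{"x": 0,"y": 0.01,"z": -0.1,"ax": 0,"ay": 0,"az": 0,"jaw": -0.1},{"x": 0,"y": 0.01,"z": -0.3,"ax": 0,"ay": 0,"az": 0,"jaw": -0.1},{"x": 0.1,"y": 0.01,"z": -0.5,"ax": 0,"ay": -0.1,"az": 0,"jaw": -0.1},{"x": 0.3,"y": 0.01,"z": -0.7,"ax": 0,"ay": -0.28,"az": 0,"jaw": -0.1},{"x": 0.5,"y": 0.01,"z": -0.8,"ax": 0,"ay": -0.28,"az": 0,"jaw": -0.1}])

```text
time: 32.35
tool_pos: [498.5, -97.5, 234.6]
tcp_rot: [-3.126, 0.014, 0.219]
contact_force: [0.6, -0.4, -0.5]
grip_width: 41.2
finger_force: 0.0
```

send_rows(rows=[{"x": 0.1,"y": 0.2,"z": 0,"ax": 0,"ay": 0,"az": 0,"jaw": -0.1},{"x": 0.1,"y": 0.4,"z": 0,"ax": 0,"ay": 0,"az": 0,"jaw": -0.1},{"x": 0.1,"y": 0.6,"z": 0,"ax": 0,"ay": 0,"az": 0,"jaw": -0.1},{"x": 0.1,"y": 0.8,"z": 0,"ax": 0,"ay": 0,"az": 0,"jaw": -0.1},{"x": 0.1,"y": 1,"z": 0,"ax": 0,"ay": 0,"az": 0,"jaw": -0.1},{"x": 0.1,"y": 1,"z": 0,"ax": 0,"ay": 0,"az": 0,"jaw": -0.1},{"x": 0.1,"y": 1,"z": 0,"ax": 0,"ay": 0,"az": 0,"jaw": -0.1},{"x": 0.1,"y": 1,"z": 0,"ax": 0,"ay": 0,"az": 0,"jaw": -0.1},{"x": 0.1,"y": 1,"z": 0,"ax": 0,"ay": 0,"az": 0,"jaw": -0.1},{"x": 0.1,"y": 1,"z": 0,"ax": 0,"ay": 0,"az": 0,"jaw": -0.1}])

```text
time: 33.6
tool_pos: [560.5, -287.8, 229.0]
tcp_rot: [-3.124, 0.012, 0.22]
contact_force: [0.2, 0.7, -0.3]
grip_width: 41.4
finger_force: 0.0
```

Run:
```python
from h import *
im,d,m=cam('top'); T=cloud(d,m).reshape(-1,3)
a=cv2.resize(im[160:285,205:470],(795,375),interpolation=cv2.INTER_CUBIC)
k=(T[:,0]>376)&(T[:,0]<480)&(T[:,1]>-148)&(T[:,1]<28)
print('dish top z',np.percentile(T[k][:,2],[99,100]))
im,d,m=cam('side'); o=np.zeros((600,800,3),np.uint8); o[:375,:795]=a
o[378:598,:340]=cv2.resize(im[190:300,250:420],(340,220),interpolation=cv2.INTER_CUBIC); o[378:598,345:745]=cv2.resize(im[160:220,325:425],(400,220),interpolation=cv2.INTER_CUBIC); save('after4',o)
print(bot.get_obs()['tool_pos'],bot.get_obs()['time'])
```

```text
dish top z [696.01456364 701.87827411]
[ 560.43925811 -288.08755818  228.88988408] 33.7
```

View pics/after4.png

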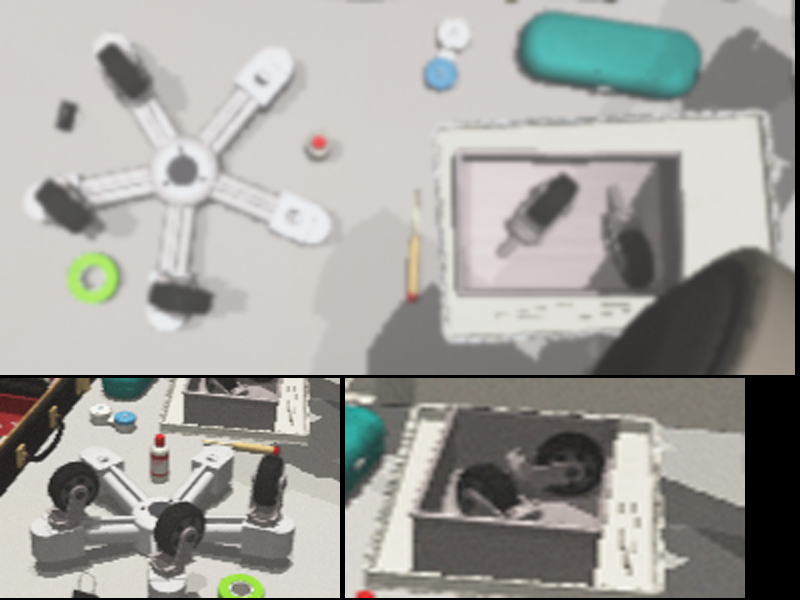

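The top view shows both binding casters lying in the dish, at about (540,210) and (630,240). The three sound casters are upright, and the bystanders haven't moved. Handing in.

```bash
python3 -c "
from plant import bot
print(bot.close_job())"
```

```text
the job is handed in; nothing more can be done
None
```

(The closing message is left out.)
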